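# Tip the standing carton label-up into the scanning bay

### The arm

A 7-joint arm with a two-finger parallel gripper is mounted at the origin on the work surface. World frame = base frame: x ahead of the robot, y to its left, z up, the work surface at z = 0. Lengths are in m, angles in rad, forces in N, time in s.
With the tool pointing down it reaches from about 0.4 to 0.85 m from the base axis. Payload 10.4 kg.
Tool frame: the origin (TCP) lies at the very end of the fingers, on their centre line; the grasp point (between the pads) lies 19 mm behind it; z points along the fingers, y is the direction in which the jaws open and shut (so a half turn about z gives the same grasp; the last joint's range is limited). The gripper opens to 85 mm and grips with 20 to 120 N. Pads are 22 mm wide; open, the fingers measure 114 mm over their backs; the gripper's body (76 mm by 85 mm) begins 54 mm behind the grasp point. The pads swing forward as they close: fully open they stand 13 mm farther back than shut.
Start: joints at [1.13, 0.332, -0.065, 1.46, 0.022, 1.35, -0.088], TCP at [0.254, -0.571, 0.196] pointing down, gripper open.
Joint ranges: [-2.6, 2.6], [-0.5, 2.12], [-1.47, 1.34], [0.16, 2.42], [-1.27, 4.41], [0.06, 2.06], [-2.6, 2.6]. Speed limits (rad/s): [2.22, 2.22, 2.79, 2.79, 3.14, 3.14, 3.14].

### API

Orientations are given as a unit quaternion [x, y, z, w].
In Python, from workcell import get_obs, camera, camera_info, hand_in gives the robot as it stands.
- The arm moves only by the tool move_arm, never from a script. Its argument "moves" is a list of rows, each a list of 3 entries, a list of its own where there are three numbers: the shift along the tool's x, y, z in units of 25 mm (1.0 is 25 mm), then the turn, a rotation vector about the tool's x, y, z in degrees, then the opening, from 0 (shut) to 1 (fully open). A call has 1 to 5 rows; each row shifts and turns the commanded pose from where the row before left it, along the tool's axes as they then stand; what a row does not reach is not made up. A row lasts 1/8 s, in which the tool goes at most 62.5 mm and 10.7 degrees, less where a joint would pass 70% of its speed; a pose out of reach is approached as far as the arm can. A call is refused whole if a number of a shift passes 1 or a number of a turn 10.7, either way. A call with a gripper value outside its range is refused whole. The fingers move at their own pace and stop on an object; "squeeze" is the grip in N (left out, the last holds). Time passes only in rows, so rows that do not move let the fingers close. It gives the time, the measured TCP pose, the force and the opening at its end, in the units of the state.
- get_obs(): the state, without advancing time (a new reading comes with each control period).
- camera(name): name is "scene" or "top" or "wrist"; returns the picture (480x640x3 uint8, red, green, blue); there is no depth.
- camera_info(name): a dict with "fx", "fy", "cx", "cy" (pixels), "origin" and "rotation" of the camera in the world. Camera axes: x right, y down, z forward; pixel columns grow to the right and rows downward; lengths in m; the calibration is good to about 2 mm. A picture is of the moment at which its call begins: read the wrist's pose just before it. camera_info takes no time and is no camera call; for the wrist camera it gives the pose at the moment of the call.
- hand_in(): hands the job in, once; it reports no verdict.
The state is a dict: "clock": time; "joint_pos": joint angles; "joint_velocities": joint speeds; "tau": joint torques, N m; "position": TCP position; "ee_rot": TCP orientation; "ft_force": force on the tool from outside, world axes, zero at the start; "torque": the same for the moment, N m; "grip_width": opening from 0.0 (shut) to 1.0 (fully open).
Only numpy, scipy, OpenCV 4.12 (cv2) and the standard library are available. Lean on these libraries where they do the work, as an engineer would, in place of code of your own. Each camera call takes 0.05 s, during which the arm holds its last target. There are 200 camera calls.

### The job

The tall labelled carton stands on end just short of the taped scanning bay. Push it low with the fingertips so that it slides, still upright, until its leading bottom edge is over the bay's near tape; then push it high on its label side so that it topples forward and comes down flat inside the tape outline, label up. Do not lift it, do not tip it down outside the outline and drag it in afterwards, and leave the other things where they stand.

Things in the scene. Friction and masses are not known exactly. Their poses are not given: they have to be found in the camera images.
- bay: Scanning bay: a rectangle of 20 mm black tape stuck flat on the bench, outside 240 mm (its x axis) by 180 mm (y), inside 200 by 140 mm. Origin at its centre, on the bench, z up. Its x axis runs along its length, away from the side where the carton waits: the way the carton is to be pushed and to fall, roughly towards the robot's right (-y of the world).
- carton: Stiff sealed cardboard carton standing on end short of the bay: 50 mm deep (x), 90 wide (y), 160 high (z), 0.2-0.45 kg evenly spread, friction on the bench 0.5-0.7. Origin: centre of its underside. White bar-code label on the upper part of its -x face (90 x 160 mm), turned away from the bay; +x looks to the bay. Pushed below 30 mm it slides, pushed near the top it tips, falling past 18 degrees.
- carton_center (a point): The centre of that carton, 80 mm above its underside. At the start the carton stands 20 to 60 mm short of the tape, up to 25 mm to the side of the bay's long centre line and up to 12 degrees out of square with the bay. It is taller than most fingers are long: for the low push lean the fingers, tips forward, so that the gripper's body keeps clear of it.
- foot_left (a point): One end of the carton's leading bottom edge (carton frame x +25, y +45, z 0 mm): the edge it tips over.
- foot_right (a point): The other end of that leading bottom edge (x +25, y -45, z 0 mm).
- head_left (a point): One end of the leading top edge (carton frame x +25, y +45, z 160 mm).
- head_right (a point): The other end of that leading top edge (x +25, y -45, z 160 mm).
- hinge_carton: Bystander: a smaller cardboard carton, 60 by 60 mm and 100 mm high, standing beside the bay. Origin at the centre of its underside.
- tape_roll: Bystander: a roll of packing tape lying flat, 110 mm across, 76 mm hole, 48 mm high. Origin at the centre of its underside.
- parts_bin: Bystander: an open grey plastic bin of hinges, 120 by 100 mm and 59 mm high. Origin at the centre of its underside.

How it is judged:
On the way:
1. the carton stands upright with both ends of its leading bottom edge past the outer edge of the bay's near tape (angle between carton's own z axis and vertical below 0.12 rad and x of each of foot_left, foot_right in the frame of bay above -0.12 m), for 0.1 s.
At the end, for the whole second after the job is handed in: The carton lies flat on the bench, label side up (within 8 degrees), at rest, with all four corners of its lower face within the outer edge of the tape outline (covering the tape is allowed, sticking out beyond it is not); the hinge carton, tape roll and bin are within 15 mm of where they stood (angle between carton's own x axis and vertical above 3 rad and x of foot_left in the frame of bay between -0.12 and 0.12 m and y of foot_left in the frame of bay between -0.09 and 0.09 m and x of foot_right in the frame of bay between -0.12 and 0.12 m and y of foot_right in the frame of bay between -0.09 and 0.09 m and x of head_left in the frame of bay between -0.12 and 0.12 m and y of head_left in the frame of bay between -0.09 and 0.09 m and x of head_right in the frame of bay between -0.12 and 0.12 m and y of head_right in the frame of bay between -0.09 and 0.09 m and height (world z) of carton_center below 0.035 m and linear speed of carton below 0.02 m/s and angular speed of carton below 0.1 rad/s and distance of each of hinge_carton, tape_roll, parts_bin from where it was at the start of the episode below 0.015 m); the robot touches nothing.
It fails at once if the carton is lifted: its leading bottom edge leaves the bench by more than 15 mm (height (world z) of any of foot_left, foot_right above 0.015 m).
It fails at once if the carton comes down lying with a corner more than 15 mm outside the tape outline (angle between carton's own z axis and vertical above 1.45 rad and not (x of foot_left in the frame of bay between -0.135 and 0.135 m and y of foot_left in the frame of bay between -0.105 and 0.105 m and x of foot_right in the frame of bay between -0.135 and 0.135 m and y of foot_right in the frame of bay between -0.105 and 0.105 m and x of head_left in the frame of bay between -0.135 and 0.135 m and y of head_left in the frame of bay between -0.105 and 0.105 m and x of head_right in the frame of bay between -0.135 and 0.135 m and y of head_right in the frame of bay between -0.105 and 0.105 m)).
It fails at once if a bystander (hinge carton, tape roll or parts bin) is pushed more than 15 mm or knocked over (distance of any of hinge_carton, tape_roll, parts_bin from where it was at the start of the episode above 0.015 m or angle between any of hinge_carton, tape_roll, parts_bin's own z axis and vertical above 0.3 rad).
It also fails if it takes over 45 s, if anything falls off the work surface, if the arm or the gripper's body presses on something with over 40 N, if the wrist force passes 120 N, or if a joint passes its speed limit or range.

## Working session

There is one attempt and no reset: what is moved stays moved. The work goes in short steps, Python scripts to look and compute and a tool call to move; the robot and the scene stay as the last step left them, time stands still between calls to the robot, and variables do not carry over. Pictures are saved under pics/ and viewed, about 8 in all and at most 12, crops included, and the job is handed in when it is done.

Besides the shell and the picture viewer there is one more tool, called after "Emit:" as name(argument=value, ...), one argument or row to a line, values as JSON. move_arm: Moves the arm, as the interface text tells. Its arguments: {"type":"object","properties":{"moves":{"type":"array","items":{"type":"array"}},"squeeze":{"type":"number"}},"required":["moves"]}

```bash
mkdir -p pics; python3 - <<'E'
from workcell import *
import cv2,numpy as np
for n in("top","scene"):
    cv2.imwrite(f"pics/{n}0.png",camera(n)[:,:,::-1]); i=camera_info(n); print(n,{k:np.round(v,4).tolist() for k,v in i.items() if not isinstance(v,str)})
o=get_obs(); print({k:np.round(v,3).tolist() for k,v in o.items()})
E
```

```text
top {'fx': 474.5595, 'fy': 474.5595, 'cx': 312.406, 'cy': 245.6191, 'origin': [0.5289, -0.0477, 1.0094], 'rotation': [-0.7052, 0.7055, -0.0508, 0.0478]}
scene {'fx': 490.7165, 'fy': 490.7165, 'cx': 322.808, 'cy': 244.1069, 'origin': [1.2415, 0.3273, 0.6827], 'rotation': [0.4345, 0.7893, -0.3775, -0.2137]}
{'clock': 0.1, 'joint_pos': [1.13, 0.333, -0.065, 1.461, 0.022, 1.35, -0.089], 'joint_velocities': [-0.002, -0.002, 0.0, -0.001, 0.001, -0.002, 0.001], 'tau': [0.002, -62.674, 0.049, -39.243, 0.016, 0.007, -0.0], 'position': [0.253, -0.571, 0.195], 'ee_rot': [0.978, 0.207, -0.0, -0.001], 'ft_force': [0.116, -0.142, -0.27], 'torque': [-0.04, -0.039, 0.036], 'grip_width': 0.999}
```

View pics/top0.png

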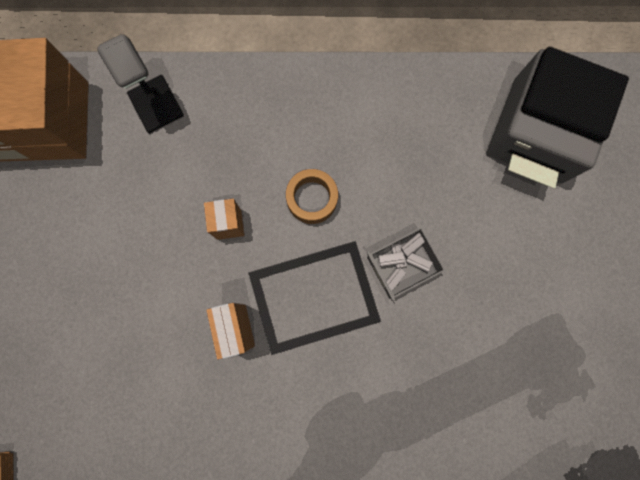

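View pics/scene0.png

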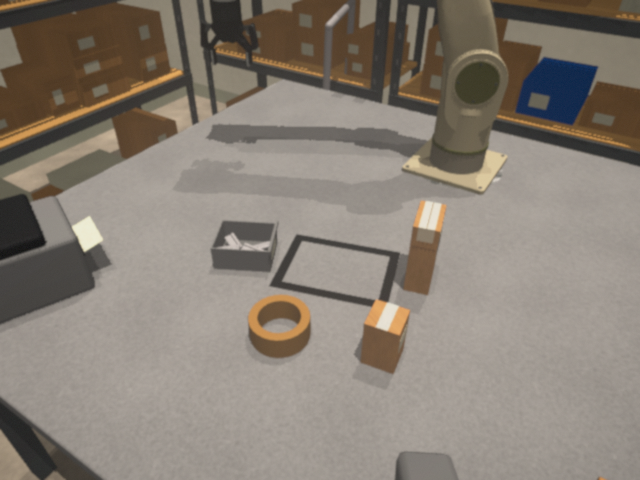

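The top view shows the bay quad with corners near (250,271), (356,243), (380,322) and (272,353). The carton top is at about (208–245, 303–358), with the small carton at (222,217), the tape roll at (312,195) and the bin at (404,263). The scene view agrees with this.

```bash
cat > h.py <<'E'
from workcell import *
import cv2,numpy as np
from scipy.spatial.transform import Rotation as R
def ray(n,uv,z,i=None):
    i=i or camera_info(n); uv=np.atleast_2d(uv).astype(float)
    d=np.c_[(uv[:,0]-i["cx"])/i["fx"],(uv[:,1]-i["cy"])/i["fy"],np.ones(len(uv))]
    d=R.from_quat(i["rotation"]).apply(d); o=np.array(i["origin"])
    return o+d*((z-o[2])/d[:,2])[:,None]
def proj(n,P,i=None):
    i=i or camera_info(n); p=R.from_quat(i["rotation"]).inv().apply(np.atleast_2d(P)-np.array(i["origin"]))
    return np.c_[p[:,0]/p[:,2]*i["fx"]+i["cx"],p[:,1]/p[:,2]*i["fy"]+i["cy"]]
E
python3 - <<'E'
from h import *
im=cv2.imread("pics/top0.png"); g=im.max(2)
m=np.zeros(g.shape,np.uint8); m[235:360,240:385]=(g[235:360,240:385]<60)*255
c=max(cv2.findContours(m,0,1)[0],key=cv2.contourArea)
r=cv2.minAreaRect(c); print("bay",r); P=ray("top",cv2.boxPoints(r),0)[:,:2]; print(P.round(4), P.mean(0), cv2.minAreaRect((P*1e3).astype(np.float32)))
big=cv2.resize(im[190:370,195:265],None,fx=8,fy=8,interpolation=cv2.INTER_CUBIC)
cv2.imwrite("pics/crop.png",cv2.resize(im[295:365,200:265],(780,600)[:0] or None,fx=8,fy=8,interpolation=cv2.INTER_CUBIC))
s=cv2.imread("pics/scene0.png")
for y in (318,330,345): print(im[y,200:262:1].max(1).tolist())
E
```

```text
bay ((313.2156066894531, 297.3853454589844), (84.00137329101562, 113.59819793701172), 73.3007583618164)
[[ 0.6107  0.0878]
 [ 0.681  -0.1449]
 [ 0.5099 -0.1934]
 [ 0.443   0.0345]] [ 0.56114695 -0.0540144 ] ((560.7434692382812, -54.26307678222656), (177.7520294189453, 243.07229614257812), 16.800134658813477)
[134, 135, 135, 134, 133, 132, 132, 145, 174, 192, 194, 194, 192, 196, 203, 205, 205, 203, 200, 202, 202, 191, 174, 196, 207, 205, 203, 203, 201, 203, 202, 200, 198, 197, 195, 196, 171, 101, 59, 56, 62, 57, 60, 59, 57, 58, 57, 55, 58, 61, 62, 62, 62, 64, 74, 78, 80, 82, 84, 79, 76, 58]
[131, 131, 130, 133, 136, 135, 133, 129, 129, 128, 146, 182, 196, 194, 192, 197, 199, 203, 206, 204, 205, 207, 205, 202, 187, 174, 196, 206, 206, 206, 206, 206, 205, 202, 198, 195, 194, 197, 192, 160, 92, 60, 60, 61, 60, 60, 60, 59, 58, 56, 55, 57, 61, 66, 79, 82, 81, 80, 78, 77, 75, 76]
[130, 132, 133, 129, 127, 127, 128, 129, 125, 127, 129, 130, 133, 147, 178, 187, 187, 187, 188, 193, 201, 205, 203, 202, 201, 201, 202, 193, 173, 193, 207, 205, 204, 205, 202, 204, 200, 195, 192, 188, 189, 189, 170, 101, 61, 56, 60, 60, 59, 59, 57, 56, 54, 58, 61, 76, 80, 81, 82, 83, 84, 81]
```

View pics/crop.png

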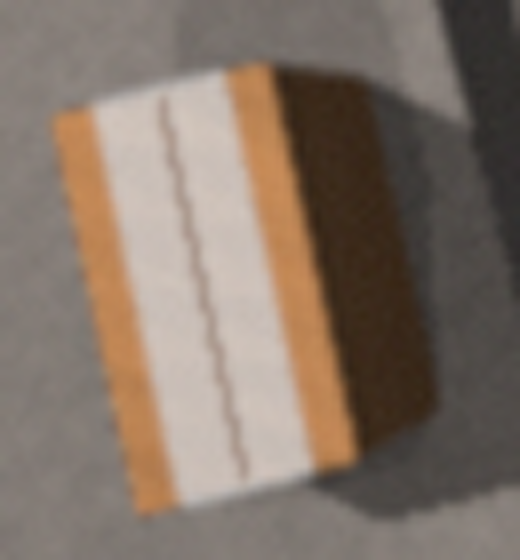

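```bash
python3 - <<'E'
from h import *
im=cv2.imread("pics/top0.png"); g=im.max(2)
m=np.zeros(g.shape,np.uint8); m[235:360,240:385]=(g[235:360,240:385]<58)*255
hsv=cv2.cvtColor(im,cv2.COLOR_BGR2HSV)
c=max(cv2.findContours(m,0,1)[0],key=cv2.contourArea)
q=cv2.approxPolyDP(cv2.convexHull(c),4,True)[:,0]; print(q.tolist())
# line fits of contour points in world
W=ray("top",c[:,0],0)[:,:2]; Q=ray("top",q,0)[:,:2]
print("bay quad",Q.round(4).tolist(),[round(float(np.linalg.norm(Q[i]-Q[i-1])),4) for i in range(len(Q))])
T=np.array([(55,112),(270,63),(357,465),(138,515)],float); T=(T+.5)/8-.5+[200,295]
C=ray("top",T,.16)[:,:2]; B=ray("top",(np.array([(370,78),(440,410)])+.5)/8-.5+[200,295],0)[:,:2]
print("carton",C.round(4).tolist(),[round(float(np.linalg.norm(C[i]-C[i-1])),4) for i in range(4)],B.round(4).tolist())
print("centre",C.mean(0))
v=C[2]-C[1]+C[3]-C[0]; print("edge ang",np.degrees(np.arctan2(v[1],v[0])), "bay edges",[float(np.degrees(np.arctan2(*(Q[i]-Q[i-1])[::-1]))) for i in range(len(Q))])
for nm,p,z in(("hinge",[(206,202),(236,199)],.1),("hinge2",[(209,237),(238,233)],.1),("roll",[(312,195)],.048),("bin",[(369,252),(417,232),(442,268),(392,298)],.059)): print(nm,ray("top",p,z)[:,:2].round(3).tolist())
E
```

```text
[[354, 242], [379, 321], [272, 353], [249, 273]]
bay quad [[0.6784, -0.1416], [0.5105, -0.192], [0.4449, 0.0322], [0.6117, 0.083]] [0.2342, 0.1753, 0.2335, 0.1744]
carton [[0.5355, 0.1366], [0.5462, 0.0892], [0.4588, 0.0682], [0.4482, 0.1158]] [0.0897, 0.0486, 0.0899, 0.0488] [[0.5455, 0.0885], [0.4596, 0.0687]]
centre [0.4971684  0.10244599]
edge ang -166.56037201588802 bay edges [-73.45454259799801, -163.28910180005414, 106.31236284218211, 16.942619318155927]
hinge [[0.743, 0.157], [0.749, 0.098]]
hinge2 [[0.673, 0.149], [0.681, 0.093]]
roll [[0.77, -0.051]]
bin [[0.649, -0.166], [0.69, -0.264], [0.617, -0.312], [0.557, -0.21]]
```

```bash
cat >> h.py <<'E'
a=np.radians(-73.45); BC=np.array([.5611,-.0545]); EX=np.array([np.cos(a),np.sin(a),0]); EY=np.array([-EX[1],EX[0],0]); EZ=np.array([0,0,1.])
def w(bx,by,z): return np.r_[BC,z]+EX*bx+EY*by
def b(P): d=np.asarray(P)[...,:2]-BC; return np.stack([d@EX[:2],d@EY[:2]],-1)
def ori(lean):
    t=np.radians(lean); return R.from_matrix(np.c_[-np.sin(t)*EZ-np.cos(t)*EX,EY,np.sin(t)*EX-np.cos(t)*EZ])
def rows(legs,p=None,q=None):
    """legs: list of (bx,by,z,lean); prints rounded rows, tracking rounding"""
    o=get_obs(); p=np.array(o["position"]) if p is None else p; q=R.from_quat(o["ee_rot"]) if q is None else q
    for L in legs:
        P,Q=w(*L[:3]),ori(L[3]); print("leg",L)
        for _ in range(60):
            d=q.inv().apply(P-p)/.025; r=np.degrees((q.inv()*Q).as_rotvec())
            n=max(abs(d).max(),np.linalg.norm(r)/10.5,1)
            if n==1 and abs(d).max()<.03 and abs(r).max()<.3: break
            d=np.round(d/n,2); r=np.round(r/n,1)
            print([d.tolist(),r.tolist()])
            p=p+q.apply(d*.025); q=q*R.from_rotvec(r,degrees=True)
    return p,q
def st():
    o=get_obs(); print(round(o["clock"],2),"bay",b(o["position"]).round(4),"z",round(o["position"][2],4),"F",np.round(o["ft_force"],1),"w",round(o["grip_width"],2),"q",np.round(o["joint_pos"],2))
E
python3 - <<'E'
from h import *
st()
rows([(-.27,-.0164,.27,10)])
E
```

```text
0.1 bay [ 0.4074 -0.4421] z 0.1951 F [ 0.1 -0.1 -0.3] w 1.0 q [ 1.13  0.33 -0.06  1.46  0.02  1.35 -0.09]
leg (-0.27, -0.0164, 0.27, 10)
[[0.83, -1.0, -0.12], [-0.3, -0.3, -3.3]]
[[0.93, -1.0, -0.14], [-0.3, -0.4, -3.5]]
[[1.0, -0.96, -0.15], [-0.3, -0.4, -3.6]]
[[1.0, -0.84, -0.15], [-0.3, -0.3, -3.4]]
[[1.0, -0.75, -0.16], [-0.3, -0.3, -3.2]]
[[1.0, -0.66, -0.16], [-0.3, -0.3, -3.1]]
[[1.0, -0.59, -0.16], [-0.3, -0.3, -3.0]]
[[1.0, -0.52, -0.17], [-0.3, -0.3, -2.9]]
[[1.0, -0.45, -0.17], [-0.2, -0.3, -2.9]]
[[1.0, -0.39, -0.17], [-0.2, -0.3, -2.8]]
[[1.0, -0.34, -0.18], [-0.2, -0.3, -2.7]]
[[1.0, -0.29, -0.18], [-0.2, -0.3, -2.7]]
[[1.0, -0.24, -0.18], [-0.2, -0.3, -2.7]]
[[1.0, -0.19, -0.19], [-0.2, -0.3, -2.7]]
[[1.0, -0.14, -0.19], [-0.2, -0.3, -2.6]]
[[1.0, -0.09, -0.2], [-0.2, -0.3, -2.6]]
[[1.0, -0.04, -0.2], [-0.3, -0.3, -2.6]]
[[1.0, 0.0, -0.21], [-0.3, -0.2, -2.6]]
[[1.0, 0.05, -0.21], [-0.2, -0.3, -2.6]]
[[1.0, 0.1, -0.22], [-0.3, -0.2, -2.6]]
[[1.0, 0.14, -0.22], [-0.2, -0.3, -2.7]]
[[1.0, 0.19, -0.23], [-0.3, -0.3, -2.7]]
[[1.0, 0.24, -0.24], [-0.3, -0.2, -2.7]]
[[1.0, 0.3, -0.24], [-0.3, -0.3, -2.8]]
[[1.0, 0.35, -0.25], [-0.2, -0.3, -2.8]]
[[1.0, 0.41, -0.26], [-0.3, -0.2, -2.8]]
[[1.0, 0.47, -0.26], [-0.3, -0.3, -2.9]]
[[1.0, 0.53, -0.27], [-0.2, -0.3, -3.0]]
[[0.6, 0.36, -0.17], [-0.2, -0.1, -1.9]]
```

Emit:
move_arm(
  moves=[
    [[0.85,-1,-0.4],[-0.3,-0.3,-3.3],0.5],
    [[0.95,-1,-0.4],[-0.3,-0.4,-3.5],0.5],
    [[1,-0.95,-0.4],[-0.3,-0.4,-3.6],0.5],
    [[1,-0.85,-0.4],[-0.3,-0.3,-3.4],0.5],
    [[1,-0.75,-0.4],[-0.3,-0.3,-3.2],0.5],
  ],
)

```text
clock: 0.72
position: [0.2993, -0.4097, 0.2432]
ee_rot: [0.936, 0.351, -0.012, 0.016]
ft_force: [-0.5, 0.2, -0.2]
grip_width: 0.501
```

Emit:
move_arm(
  moves=[
    [[1,-0.65,-0.2],[-0.3,-0.3,-3.1],0.5],
    [[1,-0.6,-0.2],[-0.3,-0.3,-3],0.5],
    [[1,-0.5,-0.2],[-0.3,-0.3,-2.9],0.5],
    [[1,-0.45,-0.2],[-0.3,-0.3,-2.9],0.5],
    [[1,-0.4,-0.2],[-0.3,-0.3,-2.8],0.5],
  ],
)

```text
clock: 1.35
position: [0.338, -0.2723, 0.2608]
ee_rot: [0.883, 0.468, -0.021, 0.031]
ft_force: [1.0, 0.2, -0.3]
grip_width: 0.496
```

Emit:
move_arm(
  moves=[
    [[1,-0.35,-0.2],[-0.3,-0.3,-2.7],0.5],
    [[1,-0.3,-0.2],[-0.3,-0.3,-2.7],0.5],
    [[1,-0.25,-0.2],[-0.3,-0.3,-2.7],0.5],
    [[1,-0.2,-0.2],[-0.3,-0.3,-2.7],0.5],
    [[1,-0.15,-0.2],[-0.3,-0.3,-2.6],0.5],
  ],
)

```text
clock: 1.98
position: [0.3715, -0.1458, 0.2745]
ee_rot: [0.822, 0.567, -0.03, 0.046]
ft_force: [0.8, -0.4, -0.4]
grip_width: 0.502
```

```bash
python3 - <<'E'
from h import *
st()
rows([(-.27,-.0164,.27,10)])
E
```

```text
1.98 bay [ 0.0335 -0.2078] z 0.2745 F [ 0.8 -0.4 -0.4] w 0.5 q [ 0.76 -0.24 -0.5   1.87 -0.01  1.44 -0.09]
leg (-0.27, -0.0164, 0.27, 10)
[[1.0, -0.09, -0.09], [-0.2, -0.2, -2.6]]
[[1.0, -0.04, -0.1], [-0.2, -0.2, -2.6]]
[[1.0, 0.0, -0.1], [-0.2, -0.2, -2.6]]
[[1.0, 0.05, -0.1], [-0.2, -0.2, -2.6]]
[[1.0, 0.1, -0.11], [-0.2, -0.2, -2.6]]
[[1.0, 0.14, -0.11], [-0.2, -0.2, -2.6]]
[[1.0, 0.19, -0.12], [-0.2, -0.2, -2.7]]
[[1.0, 0.24, -0.12], [-0.2, -0.3, -2.7]]
[[1.0, 0.29, -0.13], [-0.2, -0.3, -2.7]]
[[1.0, 0.35, -0.13], [-0.2, -0.2, -2.8]]
[[1.0, 0.4, -0.14], [-0.2, -0.3, -2.8]]
[[1.0, 0.46, -0.14], [-0.2, -0.3, -2.9]]
[[1.0, 0.52, -0.15], [-0.2, -0.2, -2.9]]
[[0.67, 0.4, -0.1], [-0.2, -0.2, -2.0]]
```

Emit:
move_arm(
  moves=[
    [[1,0.3,-0.1],[-0.2,-0.2,-2.6],0.5],
    [[1,0.4,-0.1],[-0.2,-0.2,-2.6],0.5],
    [[1,0.4,-0.1],[-0.2,-0.2,-2.6],0.5],
    [[1,0.4,-0.1],[-0.2,-0.2,-2.6],0.5],
    [[1,0.4,-0.1],[-0.2,-0.2,-2.6],0.5],
  ],
)

```text
clock: 2.6
position: [0.451, -0.0375, 0.2746]
ee_rot: [0.751, 0.657, -0.037, 0.054]
ft_force: [-0.4, 0.1, 0.0]
grip_width: 0.495
```

Emit:
move_arm(
  moves=[
    [[1,0.15,-0.1],[-0.2,-0.2,-2.6],0.5],
    [[1,0.2,-0.1],[-0.2,-0.2,-2.7],0.5],
    [[1,0.2,-0.1],[-0.2,-0.3,-2.7],0.5],
    [[1,0.2,-0.1],[-0.2,-0.3,-2.7],0.5],
    [[1,0.2,-0.1],[-0.2,-0.2,-2.8],0.5],
  ],
)

```text
clock: 3.22
position: [0.4797, 0.0868, 0.2702]
ee_rot: [0.668, 0.74, -0.046, 0.063]
ft_force: [0.4, -0.1, -0.3]
grip_width: 0.504
```

```bash
python3 - <<'E'
from h import *
st()
p,q=rows([(-.29,-.0164,.24,20),(-.29,-.0164,.08,45),(-.255,-.0164,.010,45)])
E
```

```text
3.23 bay [-0.1586 -0.0377] z 0.2702 F [ 0.4 -0.1 -0.3] w 0.5 q [ 0.46  0.06 -0.87  1.66  0.2   1.48 -0.33]
leg (-0.29, -0.0164, 0.24, 20)
[[1.0, -0.03, 0.07], [-0.3, -2.0, -1.9]]
[[1.0, 0.01, 0.03], [-0.3, -2.0, -1.9]]
[[1.0, 0.04, -0.0], [-0.3, -2.0, -1.9]]
[[1.0, 0.07, -0.04], [-0.3, -2.0, -2.0]]
[[1.0, 0.11, -0.07], [-0.4, -2.1, -2.0]]
[[0.44, 0.06, -0.05], [-0.1, -0.9, -0.8]]
leg (-0.29, -0.0164, 0.08, 45)
[[0.36, 0.0, 1.0], [-0.0, -4.2, -0.0]]
[[0.45, 0.0, 1.0], [-0.0, -4.3, -0.0]]
[[0.54, 0.0, 1.0], [-0.0, -4.4, -0.0]]
[[0.65, 0.0, 1.0], [-0.0, -4.6, -0.0]]
[[0.77, 0.0, 1.0], [-0.0, -4.9, -0.0]]
[[0.44, 0.0, 0.48], [-0.0, -2.6, -0.0]]
leg (-0.255, -0.0164, 0.01, 45)
[[0.33, 0.0, 1.0], [-0.0, 0.0, -0.0]]
[[0.33, 0.0, 1.0], [-0.0, 0.0, -0.0]]
[[0.33, 0.0, 0.97], [-0.0, 0.0, -0.0]]
```

Emit:
move_arm(
  moves=[
    [[1,0,0.05],[-0.3,-2,-1.9],0.5],
    [[1,0,0.05],[-0.3,-2,-1.9],0.5],
    [[1,0.05,0],[-0.3,-2,-1.9],0.5],
    [[1,0.05,-0.05],[-0.3,-2,-2],0.5],
    [[1,0.1,-0.05],[-0.4,-2,-2],0.5],
  ],
)

```text
clock: 3.85
position: [0.4643, 0.2079, 0.2422]
ee_rot: [0.596, 0.786, -0.099, 0.133]
ft_force: [-0.6, -0.4, -0.2]
grip_width: 0.497
```

Emit:
move_arm(
  moves=[
    [[0.45,0.05,0],[-0.1,-0.9,-0.8],0.5],
    [[0.35,0,1],[0,-4.2,0],0.5],
    [[0.45,0,1],[0,-4.3,0],0.5],
    [[0.55,0,1],[0,-4.4,0],0.5],
    [[0.65,0,1],[0,-4.6,0],0.5],
  ],
)

```text
clock: 4.47
position: [0.4634, 0.2168, 0.1258]
ee_rot: [0.568, 0.757, -0.193, 0.258]
ft_force: [-0.1, 0.9, 0.3]
grip_width: 0.502
```

```bash
python3 - <<'E'
from h import *
st()
p,q=rows([(-.29,-.0164,.08,45),(-.255,-.0164,.010,45)])
E
```

```text
4.47 bay [-0.2879 -0.0164] z 0.1258 F [-0.1  0.9  0.3] w 0.5 q [-0.22  0.55 -0.89  1.68  0.83  1.69 -1.01]
leg (-0.29, -0.0164, 0.08, 45)
[[0.85, -0.0, 1.0], [-0.1, -5.3, -0.2]]
[[0.37, -0.0, 0.37], [-0.0, -2.2, -0.0]]
leg (-0.255, -0.0164, 0.01, 45)
[[0.33, -0.0, 1.0], [-0.0, 0.0, -0.0]]
[[0.34, -0.0, 1.0], [-0.0, 0.0, -0.0]]
[[0.32, -0.0, 0.97], [-0.0, 0.0, -0.0]]
```

Emit:
move_arm(
  moves=[
    [[0.85,0,1],[0,-5.3,-0.2],0.5],
    [[0.35,0,0.35],[0,-2.2,0],0.5],
    [[0.3,0,1],[0,0,0],0.5],
    [[0.3,0,0.9],[0,0,0],0.5],
    [[0,0,0],[0,0,0],0.5],
  ],
)

```text
clock: 5.1
position: [0.4685, 0.1952, 0.036]
ee_rot: [0.553, 0.74, -0.231, 0.305]
ft_force: [-0.1, 0.1, -0.1]
grip_width: 0.505
```

```bash
python3 - <<'E'
from h import *
st()
p,q=rows([(-.255,-.0164,.010,45)])
cv2.imwrite("pics/s1.png",cv2.resize(camera("scene")[100:340,320:640,::-1],None,fx=2,fy=2))
E
```

```text
5.1 bay [-0.2657 -0.0176] z 0.036 F [-0.1  0.1 -0.1] w 0.5 q [-0.32  0.72 -0.79  1.72  0.96  1.67 -1.15]
leg (-0.255, -0.0164, 0.01, 45)
[[0.42, 0.05, 1.0], [-0.3, -0.0, 0.1]]
[[0.01, 0.0, 0.04], [-0.0, -0.0, -0.0]]
```

View pics/s1.png

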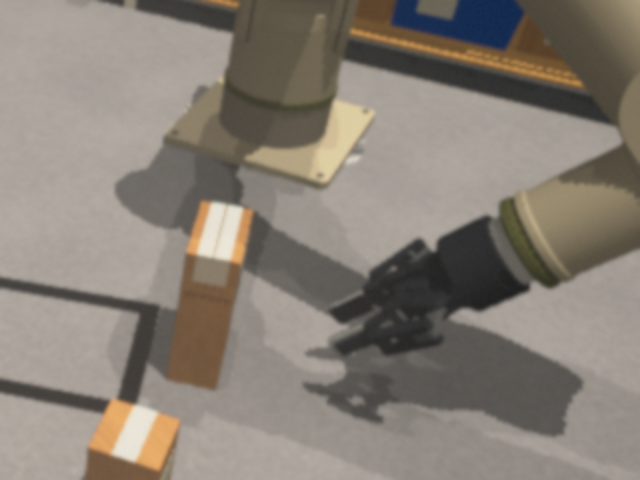

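Emit:
move_arm(
  moves=[
    [[0.4,0.05,0.9],[-0.3,0,0.1],0.5],
    [[-0.35,0,0.35],[0,0,0],0.5],
    [[-0.35,0,0.35],[0,0,0],0.5],
    [[-0.35,0,0.35],[0,0,0],0.5],
    [[0,0,0],[0,0,0],0.5],
  ],
)

```text
clock: 5.78
position: [0.4833, 0.1521, 0.0145]
ee_rot: [0.553, 0.74, -0.227, 0.307]
ft_force: [-0.8, 0.1, 1.0]
grip_width: 0.499
```

```bash
python3 - <<'E'
from h import *
st()
print(ori(45).as_quat().round(3))
rows([(-.165,-.0164,.012,45)])
E
```

```text
5.78 bay [-0.2202 -0.0157] z 0.0145 F [-0.8  0.1  1. ] w 0.5 q [-0.26  0.71 -0.77  1.79  1.    1.6  -1.15]
[ 0.552  0.741 -0.229  0.307]
leg (-0.165, -0.0164, 0.012, 45)
[[-0.91, -0.02, 1.0], [0.1, -0.0, -0.1]]
[[-0.58, -0.01, 0.63], [0.0, -0.1, -0.0]]
```

Emit:
move_arm(
  moves=[
    [[-0.2,0,0.25],[0,0,0],0.5],
    [[-0.2,0,0.25],[0,0,0],0.5],
    [[-0.2,0,0.2],[0,0,0],0.5],
    [[-0.2,0,0.2],[0,0,0],0.5],
    [[0,0,0],[0,0,0],0.5],
  ],
)

```text
clock: 6.4
position: [0.4916, 0.1239, 0.0122]
ee_rot: [0.553, 0.741, -0.227, 0.307]
ft_force: [0.4, -0.0, -0.7]
grip_width: 0.503
```

Emit:
move_arm(
  moves=[
    [[-0.2,0,0.2],[0,0,0],0.5],
    [[-0.2,0,0.2],[0,0,0],0.5],
    [[-0.2,0,0.2],[0,0,0],0.5],
    [[0,0,0],[0,0,0],0.5],
  ],
)

```text
clock: 6.9
position: [0.4976, 0.1036, 0.0122]
ee_rot: [0.553, 0.741, -0.227, 0.307]
ft_force: [0.9, 0.9, -0.0]
grip_width: 0.499
```

```bash
cat >> h.py <<'E'
def carton(tag):
    im=camera("top")[:,:,::-1]; cv2.imwrite(f"pics/{tag}.png",im)
    m=np.zeros(im.shape[:2],np.uint8); m[290:372,195:285]=(im[290:372,195:285].max(2)>160)*255
    m=cv2.morphologyEx(cv2.morphologyEx(m,cv2.MORPH_CLOSE,np.ones((3,3))),cv2.MORPH_OPEN,np.ones((5,5)))
    c=max(cv2.findContours(m,0,1)[0],key=cv2.contourArea); W=ray("top",c[:,0],.16)
    r=cv2.minAreaRect((b(W)*1e3).astype(np.float32)); print("carton top in bay frame mm",np.round(r[0],1),np.round(r[1],1),round(r[2],1)); return im
E
python3 - <<'E'
from h import *
st(); im=carton("t2"); cv2.imwrite("pics/t2c.png",cv2.resize(im[250:380,170:330],None,fx=5,fy=5)[:600])
E
```

```text
6.9 bay [-0.1697 -0.0158] z 0.0122 F [ 0.9  0.9 -0. ] w 0.5 q [-0.17  0.67 -0.75  1.85  1.03  1.53 -1.1 ]
carton top in bay frame mm [-163.8  -15.3] [48.8 91.1] 0.6
```

View pics/t2c.png

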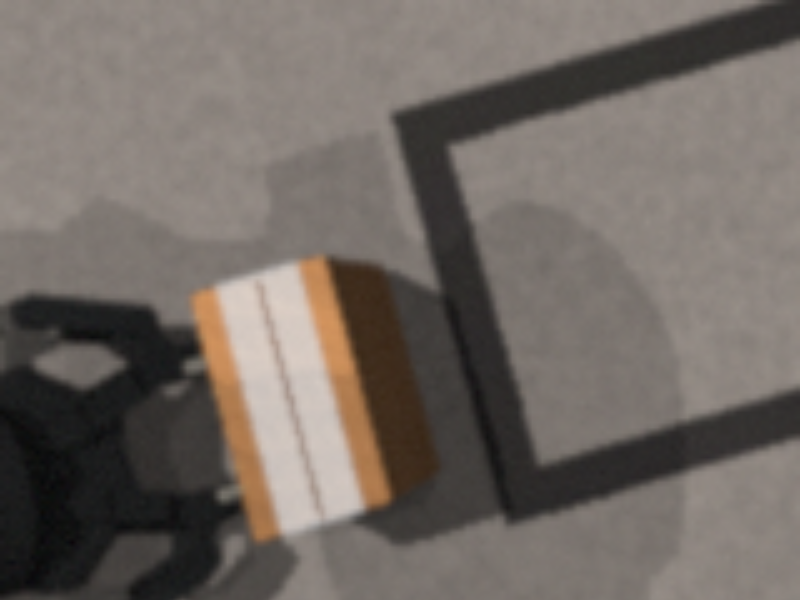

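```bash
python3 - <<'E'
from h import *
f=lambda p:np.array(p)/5+[170-.4,250-.4]
print("bottom front",(b(ray("top",f([(382,265),(438,468)]),0))*1e3).round(1),"top front",(b(ray("top",f([(327,256),(390,500)]),.16))*1e3).round(1),"near tape outer",(b(ray("top",f([(393,118),(510,522)]),0))*1e3).round(1))
rows([(-.14,-.0164,.009,45)])
E
```

```text
bottom front [[-140.2   29.2]
 [-140.3  -58.6]] top front [[-138.4   28.6]
 [-139.6  -59.7]] near tape outer [[-119.1   87.8]
 [-117.5  -88.4]]
leg (-0.14, -0.0164, 0.009, 45)
[[-0.76, -0.03, 0.94], [0.2, -0.1, -0.1]]
```

Emit:
move_arm(
  moves=[
    [[-0.2,0,0.3],[0,0,0],0.5],
    [[-0.2,0,0.25],[0,0,0],0.5],
    [[-0.2,0,0.2],[0,0,0],0.5],
    [[-0.2,0,0.2],[0,0,0],0.5],
    [[0,0,0],[0,0,0],0.5],
  ],
)

```text
clock: 7.58
position: [0.5064, 0.0734, 0.0094]
ee_rot: [0.553, 0.74, -0.228, 0.307]
ft_force: [-0.2, 0.2, 0.0]
grip_width: 0.503
```

```bash
python3 - <<'E'
from h import *
st(); im=carton("t3")
E
```

```text
7.58 bay [-0.1382 -0.016 ] z 0.0094 F [-0.2  0.2  0. ] w 0.5 q [-0.12  0.65 -0.74  1.89  1.05  1.5  -1.08]
carton top in bay frame mm [-132.5  -15.3] [48.7 90.8] 0.3
```

Emit:
move_arm(
  moves=[
    [[-0.1,0,0.1],[0,0,0],0.5],
    [[-0.1,0,0.1],[0,0,0],0.5],
    [[0,0,0],[0,0,0],0.5],
    [[0,0,0],[0,0,0],0.5],
  ],
)

```text
clock: 8.12
position: [0.5083, 0.0676, 0.0094]
ee_rot: [0.553, 0.741, -0.227, 0.307]
ft_force: [-0.1, -0.3, -0.5]
grip_width: 0.505
```

```bash
python3 - <<'E'
from h import *
st(); im=carton("t4")
rows([(-.19,-.016,.03,45),(-.25,-.016,.14,45),(-.225,-.016,.14,30)])
E
```

```text
8.12 bay [-0.132  -0.0158] z 0.0094 F [-0.1 -0.3 -0.5] w 0.5 q [-0.11  0.64 -0.73  1.89  1.06  1.49 -1.07]
carton top in bay frame mm [-126.4  -14.8] [48.8 90.9] 1.0
leg (-0.19, -0.016, 0.03, 45)
[[0.48, -0.0, -1.0], [0.1, -0.0, -0.0]]
[[0.47, -0.0, -1.0], [0.0, -0.1, -0.0]]
[[0.11, -0.0, -0.22], [0.0, 0.0, -0.0]]
leg (-0.25, -0.016, 0.14, 45)
[[-0.29, 0.0, -1.0], [0.0, 0.0, -0.0]]
[[-0.3, 0.0, -1.0], [0.0, 0.0, -0.0]]
[[-0.29, 0.0, -1.0], [0.0, 0.0, -0.0]]
[[-0.3, 0.0, -1.0], [0.0, 0.0, -0.0]]
[[-0.24, 0.0, -0.81], [0.0, 0.0, -0.0]]
leg (-0.225, -0.016, 0.14, 30)
[[-0.49, 0.0, 0.5], [0.0, 10.5, -0.0]]
[[-0.25, 0.0, 0.17], [0.0, 4.5, -0.0]]
```

Emit:
move_arm(
  moves=[
    [[0.35,0,-0.8],[0,0,0],0.5],
    [[0.3,0,-1],[0,0,0],0.5],
    [[-0.1,0,-1],[0,0,0],0.5],
    [[-0.3,0,-1],[0,0,0],0.5],
    [[-0.3,0,-1],[0,0,0],0.5],
  ],
)

```text
clock: 8.8
position: [0.4841, 0.1489, 0.0972]
ee_rot: [0.553, 0.741, -0.227, 0.307]
ft_force: [0.8, -1.0, -0.5]
grip_width: 0.499
```

```bash
python3 - <<'E'
from h import *
st(); im=carton("t5")
rows([(-.20,-.0155,.13,45),(-.15,-.0155,.13,45)])
E
```

```text
8.8 bay [-0.2169 -0.0159] z 0.0972 F [ 0.8 -1.  -0.5] w 0.5 q [-0.21  0.57 -0.82  1.77  0.93  1.67 -1.03]
carton top in bay frame mm [-126.9  -14.7] [91.2 49. ] 89.9
leg (-0.2, -0.0155, 0.13, 45)
[[-1.0, -0.01, -0.23], [0.3, -0.2, -0.1]]
[[-0.39, -0.01, -0.08], [0.1, -0.0, -0.0]]
leg (-0.15, -0.0155, 0.13, 45)
[[-1.0, -0.0, 0.99], [-0.0, -0.0, -0.0]]
[[-0.42, -0.0, 0.42], [-0.0, -0.0, -0.0]]
```

Emit:
move_arm(
  moves=[
    [[-0.7,0,-0.7],[0,0,0],0.5],
    [[-0.6,0,0.4],[0,0,0],0.5],
    [[-0.5,0,0.5],[0,0,0],0.5],
    [[-0.3,0,0.3],[0,0,0],0.5],
    [[0,0,0],[0,0,0],0.5],
  ],
)

```text
clock: 9.48
position: [0.4973, 0.1023, 0.1232]
ee_rot: [0.553, 0.74, -0.228, 0.307]
ft_force: [-0.2, -0.3, -0.8]
grip_width: 0.497
```

```bash
python3 - <<'E'
from h import *
st()
cv2.imwrite("pics/s6.png",cv2.resize(camera("scene")[100:340,300:620,::-1],None,fx=2,fy=2)); carton("t6")
E
```

```text
9.47 bay [-0.1684 -0.0165] z 0.1232 F [-0.2 -0.3 -0.8] w 0.5 q [-0.11  0.49 -0.82  1.81  0.93  1.64 -0.94]
carton top in bay frame mm [-126.8  -14.6] [49.1 91.3] 0.3
```

View pics/s6.png

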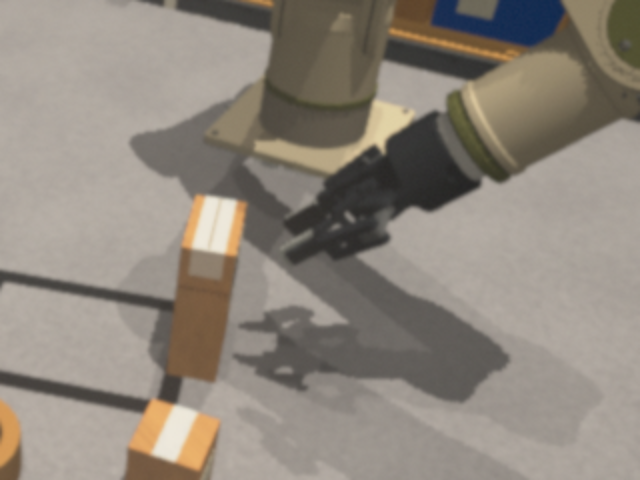

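Emit:
move_arm(
  moves=[
    [[-0.45,0,0.15],[0,0,0],0.5],
    [[-0.25,0,0.25],[0,0,0],0.5],
    [[-0.25,0,0.25],[0,0,0],0.5],
    [[-0.2,0,0.2],[0,0,0],0.5],
    [[-0.2,0,0.2],[0,0,0],0.5],
  ],
)

```text
clock: 10.2
position: [0.5097, 0.0629, 0.1291]
ee_rot: [0.553, 0.741, -0.227, 0.307]
ft_force: [-2.8, 2.8, 10.4]
grip_width: 0.503
```

Emit:
move_arm(
  moves=[
    [[-0.2,0,0.2],[0,0,0],0.5],
    [[-0.2,0,0.2],[0,0,0],0.5],
    [[0,0,0],[0,0,0],0.5],
  ],
)

```text
clock: 10.58
position: [0.5135, 0.0493, 0.1288]
ee_rot: [0.553, 0.741, -0.227, 0.307]
ft_force: [-0.7, 0.1, 0.2]
grip_width: 0.499
```

```bash
python3 - <<'E'
from h import *
st()
cv2.imwrite("pics/s7.png",cv2.resize(camera("scene")[100:340,300:620,::-1],None,fx=2,fy=2)); carton("t7")
E
```

```text
10.57 bay [-0.113 -0.016] z 0.1288 F [-0.7  0.1  0.2] w 0.5 q [-0.01  0.43 -0.8   1.86  0.94  1.56 -0.86]
carton top in bay frame mm [-108.4  -14.6] [49.5 90.6] 0.1
```

View pics/s7.png

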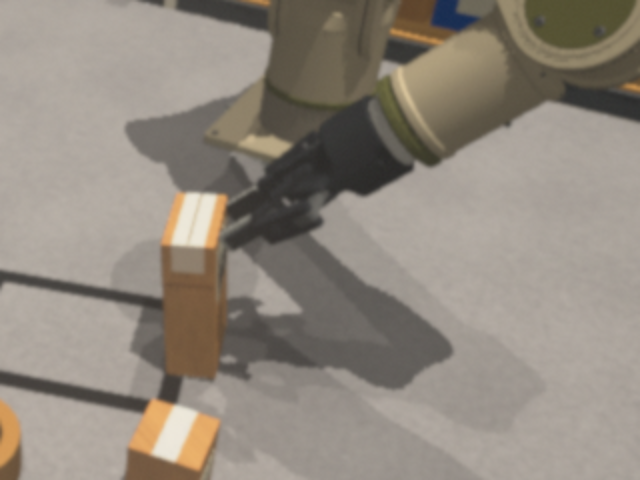

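Emit:
move_arm(
  moves=[
    [[-0.2,0,0.2],[0,0,0],0.5],
    [[-0.2,0,0.2],[0,0,0],0.5],
    [[-0.2,0,0.2],[0,0,0],0.5],
    [[-0.15,0,0.15],[0,0,0],0.5],
    [[-0.15,0,0.15],[0,0,0],0.5],
  ],
)

```text
clock: 11.3
position: [0.5226, 0.0188, 0.1286]
ee_rot: [0.553, 0.741, -0.227, 0.307]
ft_force: [-0.4, -0.1, -0.7]
grip_width: 0.503
```

```bash
python3 - <<'E'
from h import *
st()
cv2.imwrite("pics/t8.png",cv2.resize(camera("top")[230:370,190:400,::-1],None,fx=3.5,fy=3.5))
E
```

```text
11.3 bay [-0.0813 -0.016 ] z 0.1286 F [-0.4 -0.1 -0.7] w 0.5 q [ 0.04  0.4  -0.79  1.88  0.96  1.52 -0.81]
```

View pics/t8.png

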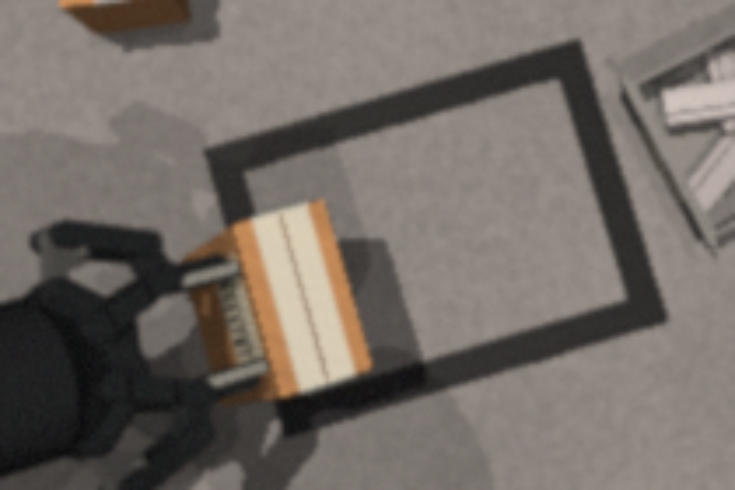

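The carton is leaning squarely, just short of its balance point, and the barcode face now shows between the fingers at about (245,320). I'll push on gently.

Emit:
move_arm(
  moves=[
    [[-0.15,0,0.15],[0,0,0],0.5],
    [[-0.15,0,0.15],[0,0,0],0.5],
    [[0,0,0],[0,0,0],0.5],
    [[0,0,0],[0,0,0],0.5],
    [[0,0,0],[0,0,0],0.5],
  ],
)

```text
clock: 11.98
position: [0.5256, 0.0093, 0.1286]
ee_rot: [0.552, 0.741, -0.227, 0.307]
ft_force: [0.6, -0.1, -0.4]
grip_width: 0.502
```

```bash
python3 - <<'E'
from h import *
st()
cv2.imwrite("pics/t9.png",cv2.resize(camera("top")[230:370,190:400,::-1],None,fx=3.5,fy=3.5))
E
```

```text
11.97 bay [-0.0713 -0.0158] z 0.1286 F [ 0.6 -0.1 -0.4] w 0.5 q [ 0.06  0.39 -0.78  1.89  0.96  1.51 -0.8 ]
```

View pics/t9.png

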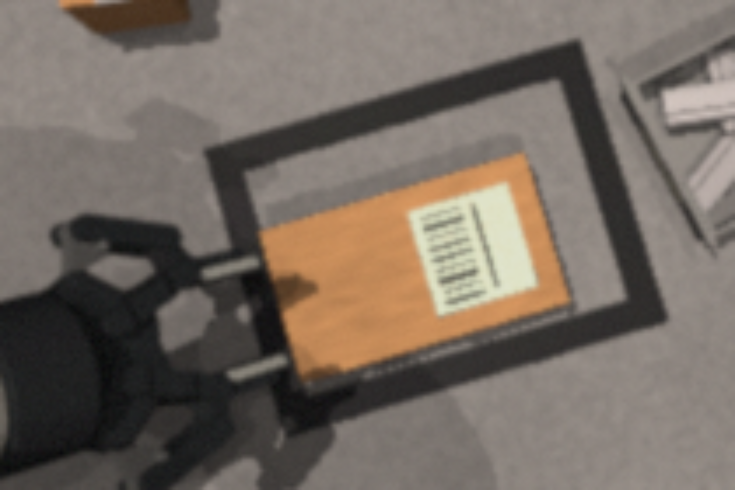

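The carton lies flat with its label up, top face from about (262,230) to (575,300), inside the tape. I'll withdraw back and up, then check.

Emit:
move_arm(
  moves=[
    [[0,0,-1],[0,0,0],0.5],
    [[0,0,-1],[0,0,0],0.5],
    [[0,0,-1],[0,0,0],0.5],
    [[0,0,-1],[0,0,0],0.5],
    [[0,0,0],[0,0,0],0.5],
  ],
)

```text
clock: 12.65
position: [0.5055, 0.0784, 0.2002]
ee_rot: [0.552, 0.741, -0.226, 0.307]
ft_force: [0.4, -0.1, 1.1]
grip_width: 0.5
```

```bash
python3 - <<'E'
from h import *
st()
im=camera("top")[:,:,::-1].copy(); i0=cv2.imread("pics/top0.png"); cv2.imwrite("pics/t10.png",im)
m=np.zeros(im.shape[:2],np.uint8); s=(slice(250,370),slice(240,375)); m[s]=(im[s].max(2)>155)*255
m=cv2.morphologyEx(cv2.morphologyEx(m,cv2.MORPH_CLOSE,np.ones((5,5))),cv2.MORPH_OPEN,np.ones((5,5)))
c=max(cv2.findContours(m,0,1)[0],key=cv2.contourArea); r=cv2.minAreaRect((b(ray("top",c[:,0],.05))*1e3).astype(np.float32))
print(np.round(r[0],1),np.round(r[1],1),round(r[2],1)); print(cv2.boxPoints(r).round(1).tolist())
for n,(x,y,X,Y) in {"hinge":(198,190,245,245),"roll":(280,162,345,228),"bin":(362,222,448,305)}.items():
    t=cv2.cvtColor(i0[y+4:Y-4,x+4:X-4],6); S=cv2.matchTemplate(cv2.cvtColor(im[y-8:Y+8,x-8:X+8],6),t,cv2.TM_CCOEFF_NORMED); print(n,np.array(cv2.minMaxLoc(S)[3])-12,S.max().round(3))
E
```

```text
12.65 bay [-0.1432 -0.0154] z 0.2002 F [ 0.4 -0.1  1.1] w 0.5 q [-0.03  0.35 -0.84  1.78  0.88  1.67 -0.78]
[-16.4 -14.7] [159.1  89.4] 0.1
[[-96.0999984741211, 29.799999237060547], [-95.9000015258789, -59.599998474121094], [63.20000076293945, -59.29999923706055], [63.0, 30.100000381469727]]
hinge [0 0] 0.999
roll [0 0] 0.999
bin [0 0] 0.999
```

View pics/t10.png

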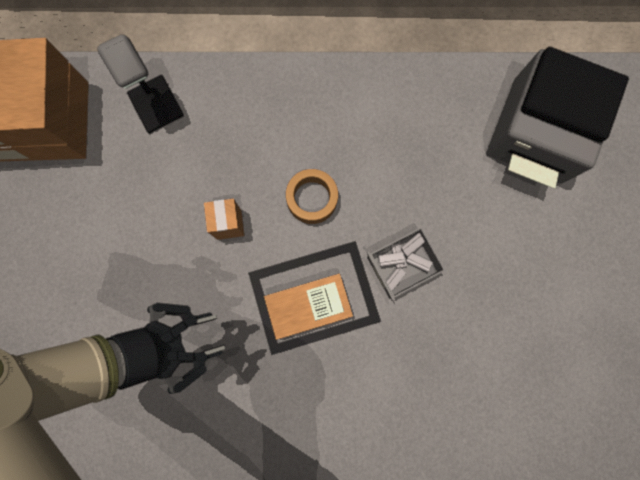

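The carton is square inside the outline with its label up. The bystanders haven't moved and the robot is clear of everything.

```bash
python3 -c "
from workcell import *
print(hand_in())"
```

```text
the job is handed in; nothing more can be done
None
```

The carton lies flat in the scanning bay with its label up, and the job is handed in (no verdict is reported). The last move ended at about 12.7 s of the 45 s allowed.

- **Slide:** I pushed the carton low with the fingers leaned 45° until its leading bottom edge was about 102 mm short of the bay centre. That puts it over the near tape. It stayed upright, and the push squared it up with the bay.
- **Topple:** I pushed it slowly near the top on the label side until it fell forward, then backed the gripper away.
- **Final position:** the last top-camera check puts the corners at x −96 to +63 mm and y −60 to +30 mm in the bay frame. The limits are ±120 and ±90 mm. The carton is square to within about 0.1°.
- **Bystanders:** the hinge carton, tape roll and bin show no shift in the picture (0 pixels).
- **Disagreements:**
  - During the low push the fingers met the carton about 20 mm farther back than I expected from the tool dimensions, so I set the push distance from the camera instead.
  - One force reading of about 10 N upward appeared during the high push and was gone by the next reading.

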